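# Drive a dowel pin home with the spring hammer press

## Task

Drive the brass dowel pin home into the aluminium workpiece with one blow of the spring hammer press. Draw the hammer back by its black upright handle until the sear catches and holds it by itself, without forcing it hard against the end stop and without letting it slip and strike early; let go, then push the yellow trigger pad gently to fire. Finish clear of the press, and leave the workpiece, the grease tub, the clock and the pliers alone.

Things in the scene. Friction and masses are not known exactly. Their poses are not given: they have to be found in the camera images.
- press: Bench hammer press, fixed. Grey base plate spans x -90..+100, y -104..+140 mm, 12 mm thick. Origin: on the hammer's vertical pivot axis at bench level; z up. A red arm (z 25..39 mm) points along press +y at hammer angle 0 and turns counter-clockwise seen from above, over free space, when cocked. All is below z 65 mm but handle and trigger pad. A lamp hangs low at its left.
- hammer (a joint): Sprung hammer angle, rad: 0.09 on the proud pin, 0 with it home. Pull at the handle, along its arc: 3.5 N at rest to 9 N cocked, plus 1 or 2 N sear drag past 0.5. The sear snaps in somewhere in 1.0..1.3 rad (differs each time); the end stop comes about 0.06 rad (7 mm at the handle) later, where the pull climbs 2 to 3 N a mm. Eased off, a caught hammer stays, pull gone.
- handle (a point): Point on the axis of the hammer's black upright round handle, 17 mm diameter, 125 mm from the pivot axis; this point is 80 mm above the bench. The handle stands from z 44 to 105 mm and can be gripped from above. At hammer angle q it lies at press (-125 sin q, 125 cos q) mm.
- bumper: Black rubber end stop on a steel bracket, 46 x 22 x 46 mm, beside the pivot; stops the hammer's tail (55 mm from the pivot) just past the catch. Origin: on its rubber face, at bench level. It must not be loaded with more than 30 N, about 13 N of extra pull at the handle.
- sear_block: Steel block that carries the brass sear and the yellow trigger (one bell crank). Origin: on the trigger's vertical pivot axis, at bench level; axes parallel to the press. Stands at press (57, -80) mm. The fingers must not press the trigger with more than 20 N.
- trigger (a joint): Angle of the trigger and sear lever, rad: 0 at rest, up to 0.22; a light spring returns it. Pushing the pad towards press +y increases it. With the hammer cocked it lets go at about 0.03 to 0.09 rad (3 to 8 mm at the pad) with 6 to 14 N of push.
- trigger_pad (a point): Middle of the push face of the upright yellow pad (32 mm wide along press x, 7 mm thick, from z 32 to 84 mm), on its press -y side; this point is 65 mm above the bench. 87 mm from the trigger's pivot. Pushed towards press +y. The space on its -y side is free.
- workpiece: Aluminium block 56 x 50 x 34 mm, clamped on the press, top at z 46 mm; fixed. Origin as that of the press. The pin's hole is in its face towards press -x, 90 mm from the pivot. The robot is not to touch it or the pin.
- pin (a joint): How far the pin has been driven, m: 0 stands 8 mm proud, 0.008 is home (flush). It is a tight fit (about 25 N to move).
- pin_end (a point): Rounded outer end of the brass dowel pin, 10 mm diameter, which points at the hammer head along press -x, 32 mm above the bench.
- grease_tub: White plastic tub, 58 mm diameter, 95 mm tall, loose. Origin: centre of its underside.
- bench_clock: Black bench clock, 29 x 84 x 58 mm, loose. Origin: centre of its underside.
- pliers_red: Pliers with red and blue grips lying flat, 173 x 52 x 15 mm, loose. Origin: centre of their underside.

How it is judged (in metres and radians):
On the way, in this order (a step that is already met when the one before it is completed fails the run):
1. the hammer is caught by the sear (past 0.95 rad), not touched by the robot, with the pin still standing proud (driven under 2 mm) (value of joint hammer above 0.95 rad and value of joint pin below 0.002 m and contact force between each of the fingers, the arm and press below 0.3 N), for 0.3 s.
2. the fingers push the trigger (value of joint trigger above 0.02 rad and contact force between the fingers and sear_block above 0.5 N).
At the end, for the whole second after the job is handed in: The pin is driven at least 7.2 of its 8 mm, the hammer is down on it and at rest (under 0.03 rad, under 0.1 rad/s) and the trigger has returned (under 0.03 rad) (value of joint pin above 0.0072 m and value of joint each of hammer, trigger below 0.03 rad and velocity of joint hammer below 0.1 rad/s); the robot touches nothing.
It fails at once if the end stop is loaded with more than 30 N (contact force between bumper and anything else above 30 N).
It fails at once if the fingers press the trigger or its block with more than 20 N (contact force between the fingers and sear_block above 20 N).
It fails at once if the robot presses on the workpiece or pin with more than 3 N (contact force between any of the fingers, the arm and workpiece above 3 N).
It fails at once if the tub, clock or pliers are shifted more than 20 mm (distance of any of grease_tub, bench_clock, pliers_red from where it was at the start of the episode above 0.02 m).
It also fails if it takes over 64 s, if anything falls off the work surface, if the arm or the gripper's body presses on something with over 40 N, if the wrist force passes 120 N, or if a joint passes its speed limit or range.

## Robot

A 6-joint arm with a two-finger parallel gripper is mounted at the origin on a cart in front of the work surface, level with it; the furniture and walls round the work are solid. World frame = base frame: x ahead of the robot, y to its left, z up, the work surface at z = 0. Lengths are in m, angles in degrees, forces in N, time in s.
With the tool pointing down it reaches from about 0.3 to 0.75 m from the base axis. Payload 8.5 kg.
Tool frame: the origin (TCP) lies at the very end of the fingers, on their centre line; the grasp point (between the pads) lies 19 mm behind it (env.hold_point_z is the distance from the TCP to the grasp point, in m); z points along the fingers, y is the line along which they close (so a half turn about z gives the same grasp; the last joint's range is limited). The gripper opens to 85 mm and grips with 20 to 120 N. Pads are 22 mm wide; open, the fingers measure 114 mm over their backs; the gripper's body (76 mm by 85 mm) begins 54 mm behind the grasp point. The pads swing forward as they close: fully open they stand 13 mm farther back than shut.
Start: joints at [-86.018, 21.807, 74.336, -0, 83.858, -12.336], TCP at [0.155, -0.528, 0.231] pointing down, gripper open.
Joint ranges: [-178.18, 178.18], [-50.72, 133.34], [12.68, 142.11], [-81.47, 261.47], [9.98, 163.14], [-165.26, 165.26]. Speed limits (degrees/s): [136.94, 136.94, 180, 180, 180, 180].

## Interface

Orientations are given as a 3x3 rotation matrix whose columns are the frame's x, y, z axes.
In Python, from rig import env, optics gives the robot as it stands.
- The arm moves only by the shell command python3 -m jog 'ROWS' [OPENING] [FORCE]. ROWS is JSON, a list of rows, each an object with "linear": the shift along the tool's x, y, z in units of 40 mm (1.0 is 40 mm), a list of three; "roll": the turn about the tool's z in units of 5 degrees (1.0 is 5 degrees). A call has 1 to 12 rows; each row shifts and turns the commanded pose from where the row before left it, along the tool's axes as they then stand; what a row does not reach is not made up. A row lasts 1/12 s, in which the tool goes at most 41.7 mm and 7.16 degrees, less where a joint would pass 70% of its speed; a pose out of reach is approached as far as the arm can. A call is refused whole if a number of a shift passes 1 or a number of a turn 1, either way. A call with a gripper value outside its range is refused whole. OPENING is the opening, from -1 (shut) to 1 (fully open), set as the call begins (- or left out, the last holds). The fingers move at their own pace and stop on an object; FORCE is the grip in N (left out, the last holds). Time passes only in rows, so rows that do not move let the fingers close. It gives the time, the measured TCP pose, the force, the opening and the grip force at its end, in the units of the state.
- env.observe(): the state, without advancing time (a new reading comes with each control period).
- optics.get_image(name): name is "scene" or "top"; returns the picture (384x512x3 uint8, red, green, blue); there is no depth.
- optics.calibration(name): a dict with "fov_y" (degrees; the focal length in pixels is half the picture's height over the tangent of half this angle, whatever the lens; pixels are square), "cx", "cy" (the principal point, pixels), "D" ([k1, k2, p1, p2, k3] as OpenCV has them; the pictures are not rectified), "T" (4x4, takes a point from camera to world coordinates). Camera axes: x right, y down, z forward; pixel columns grow to the right and rows downward; lengths in m; the calibration is good to about 2 mm. A picture is of the moment at which its call begins. calibration takes no time and is no camera call.
- env.close_job(): hands the job in; it is judged then, once.
The state is a dict: "time_s": time; "q": joint angles; "qvel": joint speeds; "joint_efforts": joint torques, N m; "position": TCP position; "tool_rot": TCP orientation; "ft_force": force on the tool from outside, world axes, zero at the start; "wrist_torque": the same for the moment, N m; "grip_width": finger opening in m; "gripper_force": force on a finger pad.
Only numpy, scipy, OpenCV 4.12 (cv2) and the standard library are available. Lean on these libraries where they do the work, as an engineer would, in place of code of your own. Each camera call takes 0.05 s, during which the arm holds its last target. There are 200 camera calls.

## Working session

There is one attempt and no reset: what is moved stays moved. The work goes in short steps, Python scripts to look and compute and a shell command to move; the robot and the scene stay as the last step left them, time stands still between calls to the robot, and variables do not carry over. Pictures are saved under pics/ and viewed, at most 10 in all, crops included, and the job is handed in when it is done.

```bash
mkdir -p pics
python3 - <<'E'
from rig import env, optics
import cv2
for n in ("scene","top"):
    im=optics.get_image(n); cv2.imwrite(f"pics/{n}0.png",cv2.resize(im[:,:,::-1],(800,600),interpolation=cv2.INTER_CUBIC))
    c=optics.calibration(n); print(n,c)
s=env.observe(); print(s["tool_rot"],s["position"],s["grip_width"],env.hold_point_z)
E
```

```text
scene {'fov_y': 52.227720491408945, 'cx': 255.5320694977772, 'cy': 187.02868227507176, 'D': array([0.03806377, 0.        , 0.        , 0.        , 0.        ]), 'T': array([[-0.8884139 , -0.27937321,  0.36424078,  0.20759362],
       [-0.45904143,  0.53842857, -0.70666516,  0.5810509 ],
       [ 0.00130568, -0.79501276, -0.6065913 ,  0.65513652],
       [ 0.        ,  0.        ,  0.        ,  1.        ]])}
top {'fov_y': 53.402862230982535, 'cx': 257.7538780831919, 'cy': 193.94202471708752, 'D': array([-0.02890806,  0.        ,  0.        ,  0.        ,  0.        ]), 'T': array([[ 0.02666662, -0.98353287,  0.17875119,  0.41581487],
       [-0.99959063, -0.02808979, -0.00543505, -0.09725475],
       [ 0.01036664, -0.17853308, -0.9838793 ,  1.00842431],
       [ 0.        ,  0.        ,  0.        ,  1.        ]])}
[[ 9.59715762e-01  2.80972685e-01 -8.01674356e-05]
 [ 2.80972554e-01 -9.59714948e-01  1.28135920e-03]
 [ 2.83089048e-04 -1.25226547e-03 -9.99999176e-01]] [ 0.15450862 -0.52757926  0.23079366] 0.08546382008404697 0.0187
```

View pics/scene0.png

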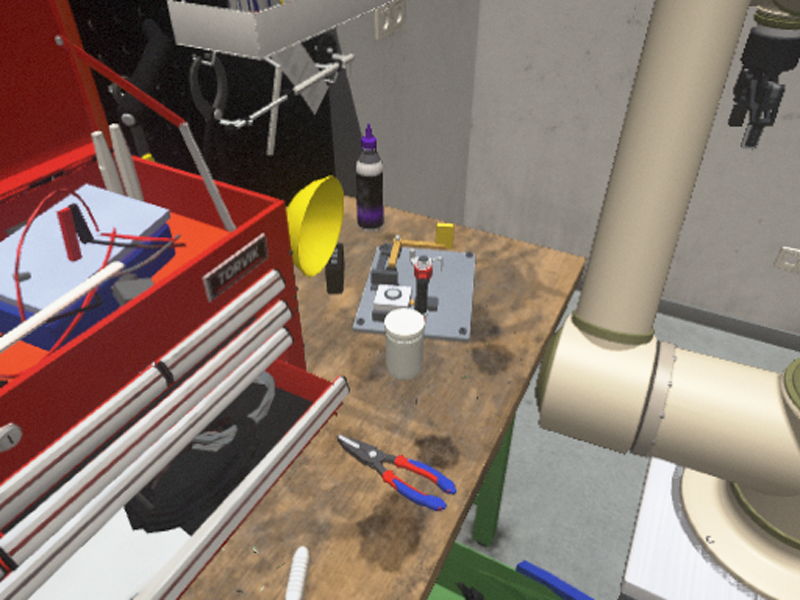

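View pics/top0.png

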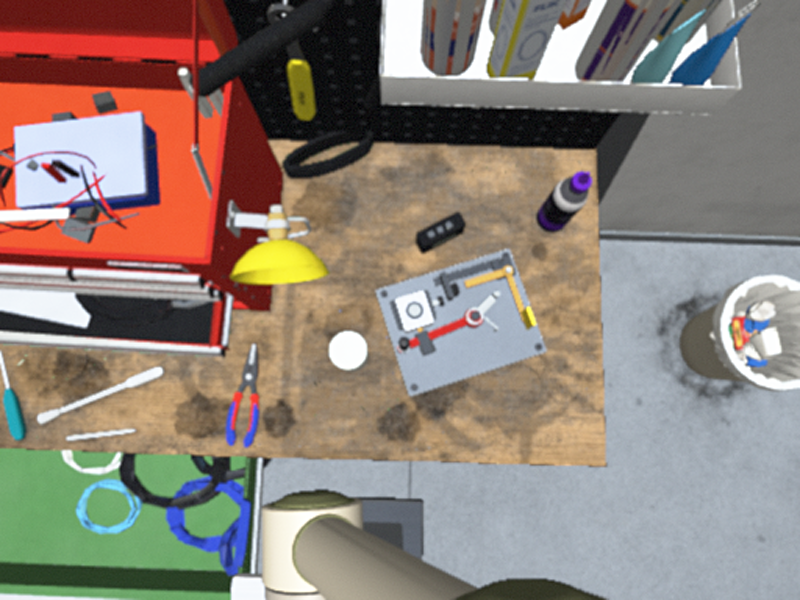

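The top view shows the grey plate with corners near (376,290), (512,250), (546,350) and (412,395). The hammer pivot is at (474,316), the black handle at (404,343), the yellow pad at (530,317) and the tub at (348,350). I'll enlarge this area to get precise corners.

Run:
```python
from rig import env, optics
import cv2
im=optics.get_image("top")[150:262,205:357]
cv2.imwrite("pics/crop.png",cv2.resize(im[:,:,::-1],None,fx=5,fy=5,interpolation=cv2.INTER_CUBIC))
```

```text
(no output)
```

View pics/crop.png

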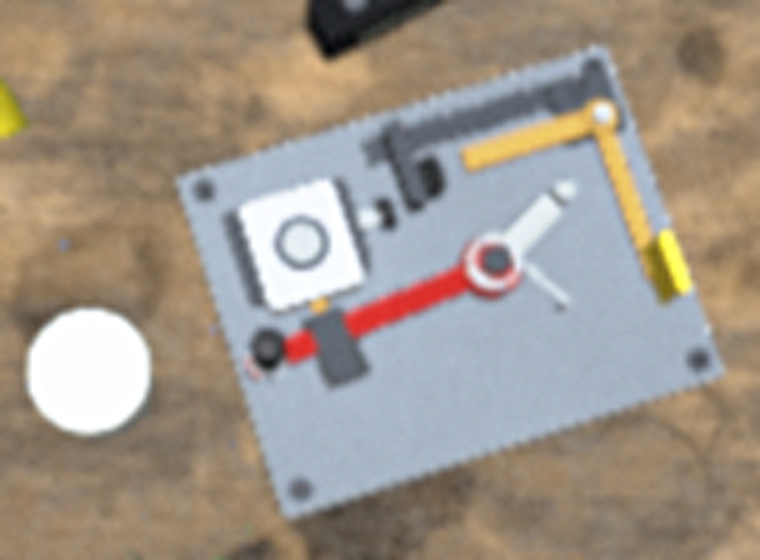

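Crop pixels: plate corners (178,177), (605,45), (723,374) and (288,518); handle top (268,345); pivot cap (493,260); pad top edge around (675,262); tub top (89,371). Next I'll fit the press pose.

```bash
cat > h.py <<'E'
from rig import env, optics
import numpy as np, cv2
from scipy.optimize import least_squares
def K(c): f=192/np.tan(np.radians(c["fov_y"]/2)); return np.array([[f,0,c["cx"]],[0,f,c["cy"]],[0,0,1]])
def ray(n,px,z):
    c=optics.calibration(n); u=cv2.undistortPoints(np.array([[px]],float),K(c),c["D"])[0,0]
    d=c["T"][:3,:3]@[u[0],u[1],1]; o=c["T"][:3,3]; return o+d*(z-o[2])/d[2]
E
cat > m.py <<'E'
from h import *
f=lambda u,v:((u+.5)/5-.5+205,(v+.5)/5-.5+150)
P=[(.1,.14),(.1,-.104),(-.09,-.104),(-.09,.14)]; I=[(178,177),(605,45),(723,374),(288,518)]
W=np.array([ray("top",f(*i),.012)[:2] for i in I])
R=lambda t:np.array([[np.cos(t),-np.sin(t)],[np.sin(t),np.cos(t)]])
r=least_squares(lambda p:(np.array(P)@R(p[2]).T+p[:2]-W).ravel(),[.4,-.2,.2])
x,y,t=r.x;print("press",x,y,np.degrees(t),r.fun.reshape(-1,2).round(4))
w=lambda a,b:(R(t)@[a,b]+[x,y]).round(4)
h=ray("top",f(268,345),.105);hp=R(-t)@(h[:2]-[x,y]);print("handle seen",h,"press",hp,np.hypot(*hp),np.arctan2(-hp[0],hp[1]))
p=ray("top",f(493,260),.06);print("pivot seen",p, R(-t)@(p[:2]-[x,y]))
for q in((653,235),(690,290),(675,262)): p=ray("top",f(*q),.084);print("pad",p,R(-t)@(p[:2]-[x,y]))
print("tub",ray("top",f(89,371),.095))
for q in(.09,.3,.5,.7,.9,1,1.1,1.2,1.3,1.36):print(q,w(-.125*np.sin(q),.125*np.cos(q)))
print("sear pivot",w(.057,-.08),"y axis",R(t)@[0,1])
E
python3 m.py
```

```text
press 0.5720294842795663 -0.21927434263337692 19.36786914852686 [[ 0.0002  0.0013]
 [ 0.0016 -0.0005]
 [-0.0008 -0.0022]
 [-0.001   0.0013]]
handle seen [ 0.52040863 -0.10489503  0.105     ] press [-0.01076771  0.12502559] 0.12548840958980997 0.08591207355405887
pivot seen [ 0.57178587 -0.2175159   0.06      ] [0.00035333 0.00173972]
pad [ 0.58255735 -0.29349097  0.084     ] [-0.01468053 -0.073508  ]
pad [ 0.55564775 -0.3114766   0.084     ] [-0.0460319  -0.08155171]
pad [ 0.56936862 -0.30423654  0.084     ] [-0.03068648 -0.07927165]
tub [ 0.50664176 -0.01953561  0.095     ]
0.09 [ 0.5201 -0.1056]
0.3 [ 0.4976 -0.1189]
0.5 [ 0.4791 -0.1357]
0.7 [ 0.4644 -0.1558]
0.9 [ 0.4539 -0.1784]
1 [ 0.4504 -0.1904]
1.1 [ 0.4481 -0.2027]
1.2 [ 0.4471 -0.2152]
1.3 [ 0.4473 -0.2277]
1.36 [ 0.448  -0.2351]
sear pivot [ 0.6523 -0.2758] y axis [-0.33163213  0.94340878]
```

The pose fit is consistent: the handle is seen at 125.5 mm from the pivot with q = 0.086, and the pad is at press (-30,-80). I'll move above the handle now, with the closing line tangential to the arc and the gripper half open.

```bash
R='{"linear":[0.49,-0.315,0]}'; python3 -m jog '[{"linear":[0.49,-0.315,0],"roll":0},{"linear":[0.49,-0.315,0],"roll":0},{"linear":[0.49,-0.315,0],"roll":0},{"linear":[0.49,-0.315,0],"roll":0},{"linear":[0.49,-0.315,0],"roll":0},{"linear":[0.49,-0.315,0],"roll":0},{"linear":[0.49,-0.315,0],"roll":0},{"linear":[0.49,-0.315,0],"roll":0},{"linear":[0.49,-0.315,0],"roll":0},{"linear":[0.49,-0.315,0],"roll":0},{"linear":[0.49,-0.315,0],"roll":0},{"linear":[0.49,-0.315,0],"roll":0}]' 0.1 40
python3 -m jog '[{"linear":[0.49,-0.315,0],"roll":0},{"linear":[0.49,-0.315,0],"roll":0},{"linear":[0.49,-0.315,0],"roll":0},{"linear":[0.49,-0.315,0],"roll":0},{"linear":[0.49,-0.315,0],"roll":0},{"linear":[0.49,-0.315,0],"roll":0},{"linear":[0.49,-0.315,0],"roll":0},{"linear":[0.49,-0.315,0],"roll":0},{"linear":[0.49,-0.315,0],"roll":0},{"linear":[0.49,-0.315,0],"roll":0},{"linear":[0.49,-0.315,0],"roll":0},{"linear":[0.49,-0.315,0],"roll":0}]'
python3 -m jog '[{"linear":[0,0,0],"roll":1},{"linear":[0,0,0],"roll":1},{"linear":[0,0,0],"roll":1},{"linear":[0,0,0],"roll":1},{"linear":[0,0,0],"roll":1},{"linear":[0,0,0],"roll":1},{"linear":[0,0,0],"roll":1},{"linear":[0,0,0],"roll":1},{"linear":[0,0,0],"roll":1},{"linear":[0,0,0],"roll":1},{"linear":[0,0,0],"roll":1},{"linear":[0,0,0],"roll":1}]'
python3 -m jog '[{"linear":[0,0,0],"roll":1},{"linear":[0,0,0],"roll":1},{"linear":[0,0,0],"roll":1},{"linear":[0,0,0],"roll":1},{"linear":[0,0,0],"roll":0.36},{"linear":[0,0,0],"roll":0},{"linear":[0,0,0],"roll":0}]'
cat > s.py <<'E'
# state; args q [z]: how far (tool units) to the handle's point at hammer angle q
from h import *; import sys
X,Y,T=.5720,-.2193,np.radians(19.37)
s=env.observe(); p=np.array(s["position"]); r=np.array(s["tool_rot"]); F=np.array(s["ft_force"])
phi=np.degrees(np.arctan2(r[1,0],r[0,0])); d=p[:2]-[X,Y]; q=np.arctan2(d[1],d[0])-T-np.pi/2
t=np.array([np.cos(np.pi+T+q),np.sin(np.pi+T+q)]); n=d/np.hypot(*d)
print("t %.2f"%s["time_s"],"p",p.round(4),"phi %.1f q %.3f R %.4f"%(phi,q,np.hypot(*d)),"F",F.round(1),"pull %.1f rad %.1f"%(-F[:2]@t,F[:2]@n),"w %.4f g %.0f"%(s["grip_width"],s["gripper_force"]),"j",np.round(s["q"],0))
if len(sys.argv)>1:
    q=float(sys.argv[1]); a=T+q+np.pi/2; g=np.array([X+.125*np.cos(a),Y+.125*np.sin(a),float(sys.argv[2]) if len(sys.argv)>2 else p[2]])
    print("go",(r.T@(g-p)/.04).round(3),"roll",round((phi-(np.degrees(T+q)-90))/5,2))
E
python3 s.py 0.088 0.072
```

```text
time_s: 1.15
position: [0.3383, -0.3156, 0.2312]
tool_rot: [[0.96, 0.281, -0.0], [0.281, -0.96, 0.0], [-0.0, -0.0, -1.0]]
ft_force: [-0.5, 0.0, 0.1]
grip_width: 0.0468
gripper_force: 0.0
time_s: 2.15
position: [0.5216, -0.1044, 0.2311]
tool_rot: [[0.96, 0.281, -0.001], [0.281, -0.96, 0.0], [-0.0, -0.0, -1.0]]
ft_force: [-0.2, -0.1, -0.8]
grip_width: 0.0475
gripper_force: 0.0
time_s: 3.15
position: [0.5209, -0.1054, 0.2311]
tool_rot: [[0.72, -0.694, -0.001], [-0.694, -0.72, 0.0], [-0.001, 0.0, -1.0]]
ft_force: [-0.4, 0.1, 0.0]
grip_width: 0.0467
gripper_force: 0.0
time_s: 3.73
position: [0.521, -0.1054, 0.2312]
tool_rot: [[0.416, -0.909, -0.0], [-0.909, -0.416, 0.0], [-0.0, 0.0, -1.0]]
ft_force: [-0.6, 0.1, -0.7]
grip_width: 0.0472
gripper_force: 0.0
t 3.73 p [ 0.521  -0.1054  0.2312] phi -65.4 q 0.083 R 0.1248 F [-0.6  0.1 -0.7] pull -0.5 rad 0.3 w 0.0472 g 0 j [-24.  20.  77.  -0.  83. 131.]
go [-0.004  0.014  3.979] roll 0.04
```

```bash
python3 -m jog '[{"linear":[0,0.014,0.5]},{"linear":[0,0,0.5]},{"linear":[0,0,0.5]},{"linear":[0,0,0.5]},{"linear":[0,0,0.4]},{"linear":[0,0,0.4]},{"linear":[0,0,0.4]},{"linear":[0,0,0.3]},{"linear":[0,0,0.3]},{"linear":[0,0,0.18]},{"linear":[0,0,0]}]' | sed -n 2p
python3 s.py
python3 - <<'E'
from rig import optics; import cv2
im=optics.get_image("scene")[130:230,200:330]; cv2.imwrite("pics/g1.png",cv2.resize(im[:,:,::-1],None,fx=5,fy=5,interpolation=cv2.INTER_CUBIC))
E
```

```text
t 3.73 p [ 0.521  -0.1054  0.2312] phi -65.4 q 0.083 R 0.1248 F [-0.6  0.1 -0.7] pull -0.5 rad 0.3 w 0.0472 g 0 j [-24.  20.  77.  -0.  83. 131.]invalid input
```

View pics/g1.png

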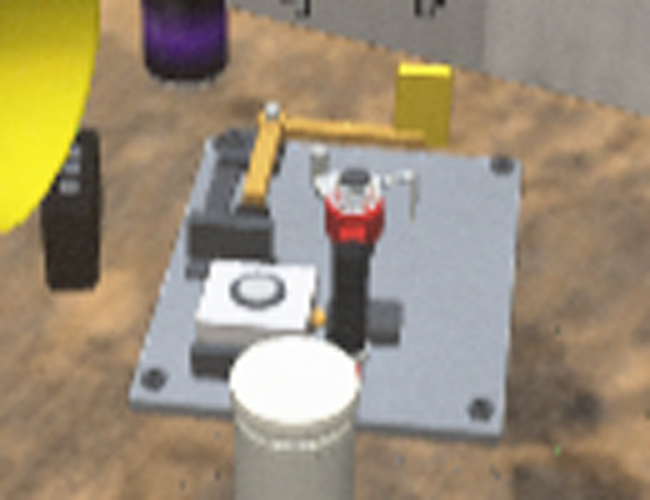

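The jog was refused because each row needs the roll key. In this crop the handle at (350,290) stands free, with nothing in the way of the descent.

```bash
python3 -m jog '[{"linear":[0,0.014,0.5],"roll":0},{"linear":[0,0,0.5],"roll":0},{"linear":[0,0,0.5],"roll":0},{"linear":[0,0,0.5],"roll":0},{"linear":[0,0,0.4],"roll":0},{"linear":[0,0,0.4],"roll":0},{"linear":[0,0,0.4],"roll":0},{"linear":[0,0,0.3],"roll":0},{"linear":[0,0,0.3],"roll":0},{"linear":[0,0,0.18],"roll":0},{"linear":[0,0,0],"roll":0},{"linear":[0,0,0],"roll":0}]' | sed -n 2p
python3 s.py 0.088 0.072
python3 - <<'E'
from rig import optics; import cv2
im=optics.get_image("scene")[90:220,190:350]; cv2.imwrite("pics/g2.png",cv2.resize(im[:,:,::-1],None,fx=4.5,fy=4.5,interpolation=cv2.INTER_CUBIC))
E
```

```text
position: [0.5206, -0.1057, 0.0722]
t 4.78 p [ 0.5206 -0.1057  0.0722] phi -65.5 q 0.087 R 0.1247 F [ 0.1  0.  -0.4] pull 0.1 rad -0.0 w 0.0469 g 0 j [-24.  30.  90.   0.  60. 131.]
go [-0.008  0.003  0.006] roll 0.03
```

View pics/g2.png

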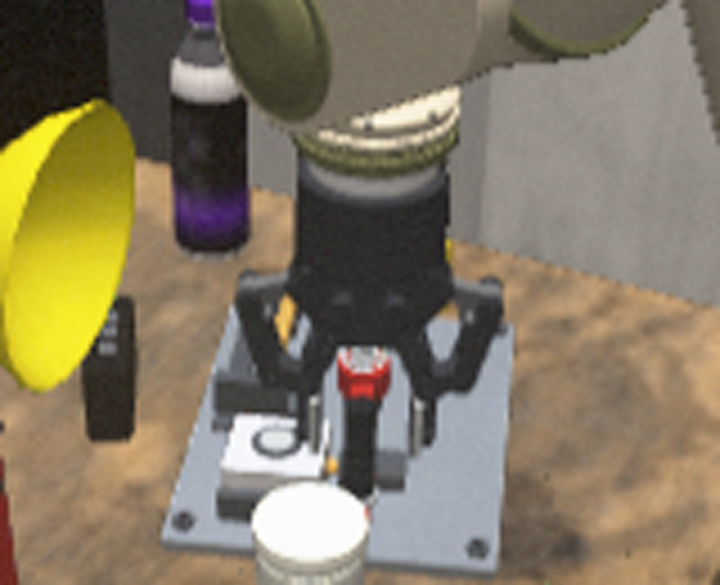

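The fingers, at about (315,425) and (420,425), straddle the handle at (360,440) and stay clear of the lamp. I'll close them.

```bash
python3 -m jog '[{"linear":[0,0,0],"roll":0},{"linear":[0,0,0],"roll":0},{"linear":[0,0,0],"roll":0},{"linear":[0,0,0],"roll":0},{"linear":[0,0,0],"roll":0},{"linear":[0,0,0],"roll":0},{"linear":[0,0,0],"roll":0},{"linear":[0,0,0],"roll":0}]' -1 40 | tail -2
python3 s.py
python3 -c "
import math
for n,tot,a in((12,.5,-1),):
  pass
# chord step for d deg, tangential along -y of tool? in tool axes at step start
for d in(4,3,2,1):
  r=math.radians(d);print(d,'tang',125*math.sin(r)/40,'inward',125*(1-math.cos(r))/40)"
```

```text
grip_width: 0.0155
gripper_force: 39.2
t 5.50 p [ 0.5213 -0.1056  0.0729] phi -65.5 q 0.081 R 0.1245 F [3.  2.6 5.4] pull 3.8 rad 1.2 w 0.0155 g 39 j [-24.  30.  90.   0.  60. 131.]
4 tang 0.21798898045039156 inward 0.007612342938049382
3 tang 0.16354986325919948 inward 0.004282703891956771
2 tang 0.10906092719531553 inward 0.0019036655653257434
1 tang 0.05453877011651097 inward 0.00047595263627728257
```

Tool +x points at the pivot and +y along the pull. I'll run the first 36° of the arc.

```bash
python3 -m jog '[{"linear":[0.004,0.164,0],"roll":-0.6},{"linear":[0.004,0.164,0],"roll":-0.6},{"linear":[0.004,0.164,0],"roll":-0.6},{"linear":[0.004,0.164,0],"roll":-0.6}]' | tail -1
python3 s.py
python3 -m jog '[{"linear":[0.004,0.164,0],"roll":-0.6},{"linear":[0.004,0.164,0],"roll":-0.6},{"linear":[0.004,0.164,0],"roll":-0.6},{"linear":[0.004,0.164,0],"roll":-0.6},{"linear":[0.004,0.164,0],"roll":-0.6},{"linear":[0.004,0.164,0],"roll":-0.6},{"linear":[0.004,0.164,0],"roll":-0.6},{"linear":[0.004,0.164,0],"roll":-0.6}]' | tail -1
python3 s.py
```

```text
gripper_force: 39.2
t 5.83 p [ 0.4987 -0.1192  0.0729] phi -53.3 q 0.294 R 0.1240 F [5.  1.7 4.7] pull 5.1 rad -1.6 w 0.0157 g 39 j [-27.  28.  94.   0.  58. 117.]
gripper_force: 39.1
t 6.50 p [ 0.4649 -0.1584  0.0729] phi -29.4 q 0.716 R 0.1232 F [9.5 2.6 2.6] pull 6.9 rad -7.0 w 0.0159 g 39 j [-33.  27.  97.   0.  56.  87.]
```

```bash
python3 -m jog '[{"linear":[0.014,0.164,0],"roll":-0.6},{"linear":[0.014,0.164,0],"roll":-0.6},{"linear":[0.014,0.164,0],"roll":-0.6},{"linear":[0.014,0.164,0],"roll":-0.6},{"linear":[0,0,0],"roll":0}]' | tail -1
python3 s.py
python3 -m jog '[{"linear":[0.002,0.055,0],"roll":-0.2},{"linear":[0.002,0.055,0],"roll":-0.2},{"linear":[0,0,0],"roll":0}]' | tail -1
python3 s.py
python3 -m jog '[{"linear":[0.002,0.055,0],"roll":-0.2},{"linear":[0.002,0.055,0],"roll":-0.2},{"linear":[0,0,0],"roll":0}]' | tail -1
python3 s.py
```

```text
gripper_force: 39.7
t 6.92 p [ 0.4547 -0.1828  0.0728] phi -17.4 q 0.931 R 0.1229 F [4.  7.3 8.7] pull 8.2 rad -1.6 w 0.0158 g 40 j [-36.  27.  97.   0.  56.  71.]
gripper_force: 39.7
t 7.17 p [ 0.4537 -0.1864  0.0729] phi -15.4 q 0.961 R 0.1228 F [4.5 7.  8.4] pull 7.9 rad -2.5 w 0.0162 g 40 j [-36.  27.  97.   0.  56.  69.]
gripper_force: 39.7
t 7.42 p [ 0.4526 -0.1906  0.0728] phi -13.4 q 0.997 R 0.1228 F [3.3 6.9 8.4] pull 7.5 rad -1.6 w 0.0159 g 40 j [-37.  27.  97.   0.  56.  67.]
```

```bash
python3 -m jog '[{"linear":[0.001,0.055,0],"roll":-0.2},{"linear":[0,0,0],"roll":0}]' >/dev/null; python3 s.py
python3 -m jog '[{"linear":[0.001,0.055,0],"roll":-0.2},{"linear":[0,0,0],"roll":0}]'  >/dev/null; python3 s.py
```

```text
t 7.58 p [ 0.4522 -0.1927  0.0728] phi -12.4 q 1.014 R 0.1227 F [3.  7.4 9.2] pull 7.9 rad -1.3 w 0.0159 g 40 j [-37.  27.  97.   0.  56.  65.]
t 7.75 p [ 0.4517 -0.1948  0.0728] phi -11.4 q 1.032 R 0.1227 F [3.5 7.6 9.2] pull 8.1 rad -1.9 w 0.0157 g 40 j [-37.  27.  97.   0.  56.  64.]
```

```bash
python3 -m jog '[{"linear":[0.001,0.055,0],"roll":-0.2},{"linear":[0,0,0],"roll":0}]' >/dev/null; python3 s.py
```

```text
t 7.92 p [ 0.4514 -0.1969  0.0729] phi -10.4 q 1.049 R 0.1227 F [3.1 8.  9.8] pull 8.4 rad -1.6 w 0.0160 g 40 j [-37.  27.  97.   0.  57.  63.]
```

```bash
echo 'if abs(F[:2]@t)>10 or abs(F[:2]@t)<6.5: sys.exit("GUARD")' >> s.py
python3 -m jog '[{"linear":[0.001,0.055,0],"roll":-0.2},{"linear":[0,0,0],"roll":0}]' >/dev/null; python3 s.py &&
python3 -m jog '[{"linear":[0.001,0.055,0],"roll":-0.2},{"linear":[0,0,0],"roll":0}]' >/dev/null && python3 s.py &&
python3 -m jog '[{"linear":[0.001,0.055,0],"roll":-0.2},{"linear":[0,0,0],"roll":0}]' >/dev/null && python3 s.py &&
python3 -m jog '[{"linear":[0.001,0.055,0],"roll":-0.2},{"linear":[0,0,0],"roll":0}]' >/dev/null && python3 s.py
```

```text
t 8.08 p [ 0.451  -0.1991  0.0728] phi -9.4 q 1.067 R 0.1227 F [4.  8.3 8.8] pull 8.8 rad -2.6 w 0.0159 g 40 j [-38.  27.  97.   0.  57.  62.]
t 8.25 p [ 0.4507 -0.2012  0.0729] phi -8.4 q 1.085 R 0.1226 F [3.7 7.4 8.7] pull 7.9 rad -2.6 w 0.0159 g 40 j [-38.  27.  96.   0.  57.  60.]
t 8.42 p [ 0.4504 -0.2034  0.0729] phi -7.4 q 1.103 R 0.1226 F [3.  9.3 9.5] pull 9.6 rad -1.8 w 0.0161 g 40 j [-38.  27.  96.   0.  57.  59.]
t 8.58 p [ 0.4502 -0.2056  0.0728] phi -6.4 q 1.121 R 0.1226 F [3.7 8.3 8.7] pull 8.7 rad -2.8 w 0.0155 g 40 j [-38.  27.  96.   0.  57.  58.]
```

```bash
sed -i 's/>10 or/>11 or/' s.py
python3 -m jog '[{"linear":[0.001,0.055,0],"roll":-0.2},{"linear":[0,0,0],"roll":0}]' >/dev/null; python3 s.py &&
python3 -m jog '[{"linear":[0.001,0.055,0],"roll":-0.2},{"linear":[0,0,0],"roll":0}]' >/dev/null && python3 s.py &&
python3 -m jog '[{"linear":[0.001,0.055,0],"roll":-0.2},{"linear":[0,0,0],"roll":0}]' >/dev/null && python3 s.py &&
python3 -m jog '[{"linear":[0.001,0.055,0],"roll":-0.2},{"linear":[0,0,0],"roll":0}]' >/dev/null && python3 s.py
```

```text
t 8.75 p [ 0.4499 -0.2078  0.0728] phi -5.4 q 1.139 R 0.1226 F [3.6 7.4 8.8] pull 7.7 rad -2.9 w 0.0155 g 40 j [-39.  27.  96.   0.  57.  57.]
t 8.92 p [ 0.4498 -0.21    0.0728] phi -4.4 q 1.157 R 0.1226 F [3.7 8.  8.8] pull 8.2 rad -3.1 w 0.0158 g 40 j [-39.  27.  96.   0.  57.  56.]
t 9.08 p [ 0.4497 -0.2121  0.0728] phi -3.4 q 1.174 R 0.1225 F [3.4 8.3 9.2] pull 8.5 rad -2.9 w 0.0159 g 40 j [-39.  27.  96.   0.  57.  54.]
t 9.25 p [ 0.4496 -0.2143  0.0728] phi -2.4 q 1.192 R 0.1225 F [3.  9.4 8. ] pull 9.5 rad -2.6 w 0.0160 g 40 j [-39.  27.  96.   0.  57.  53.]
```

```bash
python3 -m jog '[{"linear":[0.001,0.055,0],"roll":-0.2},{"linear":[0,0,0],"roll":0}]' >/dev/null; python3 s.py &&
python3 -m jog '[{"linear":[0.001,0.055,0],"roll":-0.2},{"linear":[0,0,0],"roll":0}]' >/dev/null && python3 s.py &&
python3 -m jog '[{"linear":[0.001,0.055,0],"roll":-0.2},{"linear":[0,0,0],"roll":0}]' >/dev/null && python3 s.py &&
python3 -m jog '[{"linear":[0.001,0.055,0],"roll":-0.2},{"linear":[0,0,0],"roll":0}]' >/dev/null && python3 s.py
```

```text
t 9.42 p [ 0.4495 -0.2165  0.0728] phi -1.4 q 1.210 R 0.1225 F [3.1 9.3 8.6] pull 9.4 rad -2.9 w 0.0155 g 40 j [-39.  27.  96.   0.  57.  52.]
t 9.58 p [ 0.4495 -0.2184  0.0728] phi -0.4 q 1.226 R 0.1225 F [ 4.9 10.6 10.5] pull 10.7 rad -4.8 w 0.0158 g 40 j [-40.  27.  95.   0.  57.  51.]
t 9.75 p [ 0.4495 -0.2195  0.0728] phi 0.5 q -5.048 R 0.1225 F [ 5.4 16.1 11.3] pull 16.1 rad -5.4 w 0.0161 g 40 j [-40.  27.  95.   0.  57.  50.]GUARD
```

The pull climbed to 16 N at q of about 1.235, so the stop is just touched and the catch is already behind us. I'll ease off slowly.

```bash
sed -i '$d' s.py
python3 -m jog '[{"linear":[0.001,-0.055,0],"roll":0.2},{"linear":[0,0,0],"roll":0}]' >/dev/null; python3 s.py
python3 -m jog '[{"linear":[0.001,-0.055,0],"roll":0.2},{"linear":[0,0,0],"roll":0}]' >/dev/null; python3 s.py 
python3 -m jog '[{"linear":[0.001,-0.055,0],"roll":0.2},{"linear":[0,0,0],"roll":0}]' >/dev/null; python3 s.py
python3 -m jog '[{"linear":[0.001,-0.055,0],"roll":0.2},{"linear":[0,0,0],"roll":0}]' >/dev/null; python3 s.py
python3 -m jog '[{"linear":[0.001,-0.055,0],"roll":0.2},{"linear":[0,0,0],"roll":0}]' >/dev/null; python3 s.py
```

```text
t 9.92 p [ 0.4495 -0.218   0.0728] phi -0.5 q 1.222 R 0.1225 F [3.1 9.8 8.3] pull 9.8 rad -3.0 w 0.0156 g 40 j [-40.  27.  96.   0.  57.  51.]
t 10.08 p [ 0.4495 -0.2159  0.0729] phi -1.5 q 1.205 R 0.1225 F [3.6 9.  9.3] pull 9.1 rad -3.3 w 0.0160 g 40 j [-39.  27.  96.   0.  57.  52.]
t 10.25 p [ 0.4496 -0.2138  0.0728] phi -2.5 q 1.188 R 0.1225 F [3.7 8.2 9. ] pull 8.4 rad -3.4 w 0.0161 g 40 j [-39.  27.  96.   0.  57.  53.]
t 10.42 p [ 0.4497 -0.2116  0.0728] phi -3.5 q 1.170 R 0.1225 F [2.5 8.6 9.8] pull 8.8 rad -1.9 w 0.0162 g 40 j [-39.  27.  96.   0.  57.  55.]
t 10.58 p [ 0.4498 -0.21    0.0728] phi -4.5 q 1.156 R 0.1226 F [2.1 6.5 8.1] pull 6.6 rad -1.6 w 0.0156 g 40 j [-39.  27.  96.   0.  57.  56.]
```

```bash
python3 -m jog '[{"linear":[0,-0.03,0],"roll":0.1},{"linear":[0,0,0],"roll":0}]' >/dev/null; python3 s.py
python3 -m jog '[{"linear":[0,-0.03,0],"roll":0.1},{"linear":[0,0,0],"roll":0}]' >/dev/null; python3 s.py 
python3 -m jog '[{"linear":[0,-0.02,0],"roll":0},{"linear":[0,0,0],"roll":0}]' >/dev/null; python3 s.py
```

```text
t 10.75 p [ 0.4498 -0.2093  0.0729] phi -5.0 q 1.151 R 0.1226 F [2.  3.2 8.1] pull 3.4 rad -1.7 w 0.0157 g 40 j [-39.  27.  96.   0.  57.  56.]
t 10.92 p [ 0.4499 -0.2086  0.0729] phi -5.5 q 1.145 R 0.1226 F [-0.6  1.1  7.8] pull 1.0 rad 0.7 w 0.0159 g 40 j [-39.  27.  96.  -0.  57.  57.]
t 11.08 p [ 0.45   -0.2082  0.0729] phi -5.5 q 1.142 R 0.1225 F [-0.1 -1.3  6.7] pull -1.3 rad -0.0 w 0.0156 g 40 j [-39.  27.  96.  -0.  57.  57.]
```

The pull has gone to zero with q steady at about 1.14, so the sear holds the hammer. I'll open, pause, then lift clear and look.

```bash
python3 -m jog '[{"linear":[0,0.012,0],"roll":0},{"linear":[0,0,0],"roll":0},{"linear":[0,0,0],"roll":0},{"linear":[0,0,0],"roll":0},{"linear":[0,0,0],"roll":0},{"linear":[0,0,0],"roll":0},{"linear":[0,0,0],"roll":0},{"linear":[0,0,0],"roll":0},{"linear":[0,0,0],"roll":0}]' 0.1 >/dev/null; python3 s.py
python3 -m jog '[{"linear":[0,0,-0.3],"roll":0},{"linear":[0,0,-0.4],"roll":0},{"linear":[0,0,-0.5],"roll":0},{"linear":[0,0,-0.5],"roll":0},{"linear":[0,0,-0.5],"roll":0},{"linear":[0,0,-0.5],"roll":0},{"linear":[0,0,-0.3],"roll":0},{"linear":[0,0,0],"roll":0},{"linear":[0,0,0],"roll":0}]' >/dev/null; python3 s.py
python3 - <<'E'
from rig import optics; import cv2
im=optics.get_image("scene")[90:220,190:350]; cv2.imwrite("pics/g3.png",cv2.resize(im[:,:,::-1],None,fx=4.5,fy=4.5,interpolation=cv2.INTER_CUBIC))
E
```

```text
t 11.83 p [ 0.4497 -0.208   0.0721] phi -5.5 q 1.141 R 0.1228 F [ 0.1 -0.  -0.2] pull -0.0 rad -0.1 w 0.0468 g 0 j [-39.  27.  96.  -0.  57.  57.]
t 12.58 p [ 0.4496 -0.208   0.192 ] phi -5.5 q 1.140 R 0.1229 F [-0.  -0.4  0.7] pull -0.4 rad 0.0 w 0.0469 g 0 j [-39.  18.  87.   0.  75.  57.]
```

View pics/g3.png

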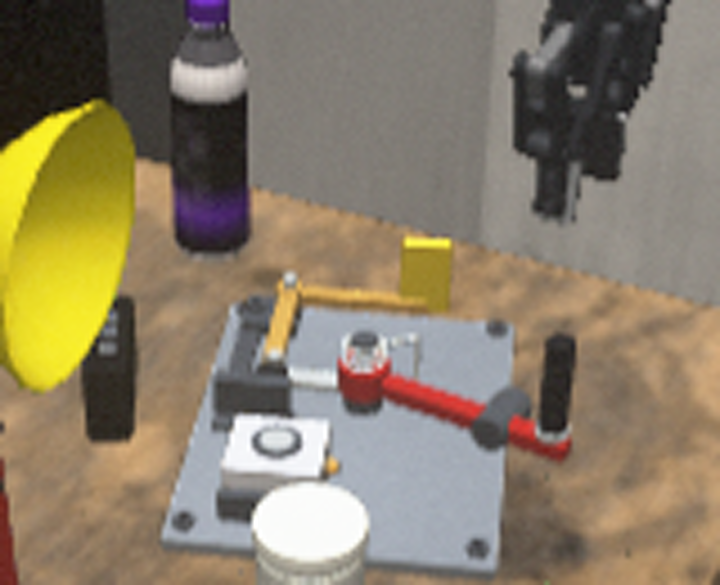

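The hammer is cocked, with the handle at (557,390) on the right. The sear holds the tail at (310,378), the pin at (333,465) is still proud and the pad sits at (427,270). I'll shut the fingers and go to the pad's -y side.

```bash
python3 -m jog '[{"linear":[0.46,0.392,0],"roll":0},{"linear":[0.46,0.392,0],"roll":0},{"linear":[0.46,0.392,0],"roll":0},{"linear":[0.46,0.392,0],"roll":0},{"linear":[0.46,0.392,0],"roll":0},{"linear":[0.46,0.392,0],"roll":0},{"linear":[0.46,0.392,0],"roll":0},{"linear":[0.46,0.392,0],"roll":0}]' -1 30 >/dev/null
python3 -m jog '[{"linear":[0,0,0],"roll":1},{"linear":[0,0,0],"roll":1},{"linear":[0,0,0],"roll":1},{"linear":[0,0,0],"roll":1},{"linear":[0,0,0],"roll":1},{"linear":[0,0,0],"roll":1},{"linear":[0,0,0],"roll":1},{"linear":[0,0,0],"roll":1},{"linear":[0,0,0],"roll":1},{"linear":[0,0,0],"roll":1},{"linear":[0,0,0],"roll":1},{"linear":[0,0,0],"roll":1}]' >/dev/null
python3 -m jog '[{"linear":[0,0,0],"roll":1},{"linear":[0,0,0],"roll":0.02},{"linear":[0,0,0],"roll":0},{"linear":[0,0,0],"roll":0}]' >/dev/null
cat > t.py <<'E'
from s import *
R2=np.array([[np.cos(T),-np.sin(T)],[np.sin(T),np.cos(T)]])
pp=R2.T@(p[:2]-[X,Y]); print("press xy",pp.round(4),"z",p[2].round(4),"F press",(R2.T@F[:2]).round(2),"to (-30,-125,50):",(r.T@np.r_[R2@([-.03,-.125]-pp),.05-p[2]]/.04).round(3))
E
python3 t.py
```

```text
t 14.63 p [ 0.5841 -0.3469  0.1912] phi -70.4 q -3.385 R 0.1281 F [-0.4  0.7  0.4] pull 0.3 rad -0.7 w -0.0003 g 0 j [-41.  37.  55.   0.  89. 120.]
press xy [-0.0309 -0.1244] z 0.1912 F press [-0.1   0.79] to (-30,-125,50): [ 0.02  -0.025  3.531]
```

```bash
python3 -m jog '[{"linear":[0.02,-0.02,0.4],"roll":0},{"linear":[0,0,0.4],"roll":0},{"linear":[0,0,0.4],"roll":0},{"linear":[0,0,0.4],"roll":0},{"linear":[0,0,0.4],"roll":0},{"linear":[0,0,0.4],"roll":0},{"linear":[0,0,0.4],"roll":0},{"linear":[0,0,0.4],"roll":0},{"linear":[0,0,0.3],"roll":0},{"linear":[0,0,0],"roll":0},{"linear":[0,0,0],"roll":0}]' >/dev/null
python3 t.py;  python3 - <<'E'
from rig import optics; import cv2
im=optics.get_image("scene")[90:220,190:350]; cv2.imwrite("pics/g4.png",cv2.resize(im[:,:,::-1],None,fx=4.5,fy=4.5,interpolation=cv2.INTER_CUBIC))
E
```

```text
t 15.55 p [ 0.5852 -0.3474  0.0518] phi -70.5 q -3.377 R 0.1287 F [ 0.3 -0.3  1.3] pull -0.3 rad 0.4 w -0.0002 g 0 j [-41.  44.  65.   0.  71. 120.]
press xy [-0.03   -0.1252] z 0.0518 F press [ 0.19 -0.41] to (-30,-125,50): [-0.005 -0.001  0.045]
```

View pics/g4.png

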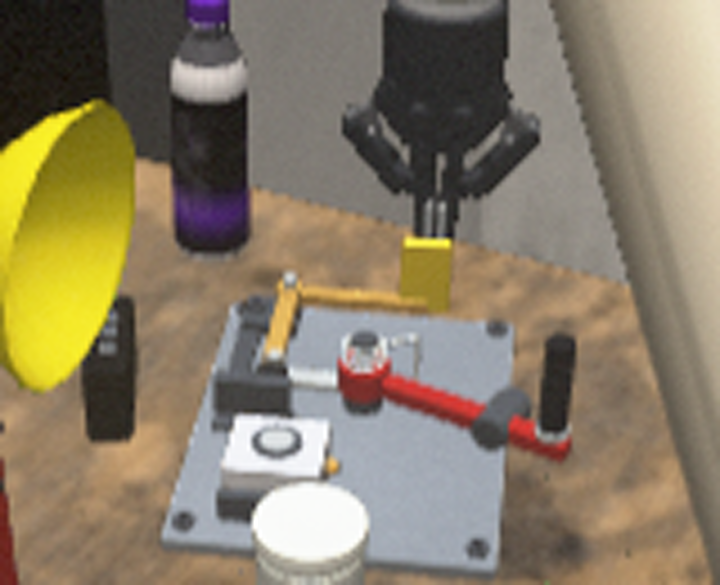

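The shut fingers stand right behind the pad and are centred on it. I'll approach in small, force-watched steps.

```bash
python3 -m jog '[{"linear":[-0.2,0,0],"roll":0},{"linear":[-0.2,0,0],"roll":0},{"linear":[-0.1,0,0],"roll":0},{"linear":[0,0,0],"roll":0}]' >/dev/null; python3 t.py|tail -1
python3 -m jog '[{"linear":[-0.05,0,0],"roll":0},{"linear":[-0.05,0,0],"roll":0},{"linear":[0,0,0],"roll":0}]' >/dev/null; python3 t.py|tail -1
python3 -m jog '[{"linear":[-0.05,0,0],"roll":0},{"linear":[0,0,0],"roll":0}]' >/dev/null; python3 t.py|tail -1
python3 -m jog '[{"linear":[-0.05,0,0],"roll":0},{"linear":[0,0,0],"roll":0}]' >/dev/null; python3 t.py|tail -1
```

```text
press xy [-0.0297 -0.104 ] z 0.0528 F press [-0.05  0.5 ] to (-30,-125,50): [0.524 0.009 0.071]
press xy [-0.03   -0.1011] z 0.0522 F press [-0.04 -0.14] to (-30,-125,50): [0.599 0.001 0.056]
press xy [-0.03   -0.0991] z 0.0521 F press [-0.23  0.31] to (-30,-125,50): [ 0.647 -0.     0.051]
press xy [-0.03  -0.097] z 0.052 F press [-0.86  0.5 ] to (-30,-125,50): [ 0.699 -0.     0.051]
```

```bash
python3 -m jog '[{"linear":[-0.05,0,0],"roll":0},{"linear":[0,0,0],"roll":0}]' >/dev/null; python3 t.py|tail -1
python3 -m jog '[{"linear":[-0.05,0,0],"roll":0},{"linear":[0,0,0],"roll":0}]' >/dev/null; python3 t.py|tail -1
python3 -m jog '[{"linear":[-0.03,0,0],"roll":0},{"linear":[0,0,0],"roll":0}]' >/dev/null; python3 t.py|tail -1
```

```text
press xy [-0.03  -0.095] z 0.0521 F press [ 0.21 -0.85] to (-30,-125,50): [0.75  0.    0.053]
press xy [-0.03   -0.0943] z 0.0522 F press [-0.6  -5.05] to (-30,-125,50): [ 0.769 -0.001  0.056]
press xy [-0.0301 -0.094 ] z 0.0522 F press [ 0.31 -8.87] to (-30,-125,50): [ 0.775 -0.002  0.059]
```

```bash
python3 -m jog '[{"linear":[-0.012,0,0],"roll":0},{"linear":[0,0,0],"roll":0}]' >/dev/null; python3 t.py|tail -1
python3 -m jog '[{"linear":[-0.012,0,0],"roll":0},{"linear":[0,0,0],"roll":0}]' >/dev/null; python3 t.py|tail -1
```

```text
press xy [-0.0301 -0.0939] z 0.0522 F press [  0.32 -10.71] to (-30,-125,50): [ 0.777 -0.002  0.06 ]
press xy [-0.0301 -0.0938] z 0.0523 F press [  0.65 -11.46] to (-30,-125,50): [ 0.78  -0.002  0.061]
```

```bash
python3 -m jog '[{"linear":[-0.012,0,0],"roll":0},{"linear":[0,0,0],"roll":0}]' >/dev/null; python3 t.py|tail -1
python3 -m jog '[{"linear":[-0.012,0,0],"roll":0},{"linear":[0,0,0],"roll":0}]' >/dev/null; python3 t.py|tail -1
```

```text
press xy [-0.0301 -0.0932] z 0.0523 F press [  1.14 -10.73] to (-30,-125,50): [ 0.795 -0.003  0.061]
press xy [-0.0301 -0.093 ] z 0.0523 F press [ -0.03 -11.62] to (-30,-125,50): [ 0.801 -0.003  0.061]
```

It has begun to slide, with the force steady at about 11 N. I'll continue.

```bash
python3 -m jog '[{"linear":[-0.015,0,0],"roll":0},{"linear":[0,0,0],"roll":0}]' >/dev/null; python3 t.py|tail -1
python3 -m jog '[{"linear":[-0.015,0,0],"roll":0},{"linear":[0,0,0],"roll":0}]' >/dev/null; python3 t.py|tail -1
python3 -m jog '[{"linear":[-0.015,0,0],"roll":0},{"linear":[0,0,0],"roll":0}]' >/dev/null; python3 t.py|tail -1
```

```text
press xy [-0.0301 -0.0924] z 0.0523 F press [  0.21 -11.29] to (-30,-125,50): [ 0.814 -0.003  0.062]
press xy [-0.0301 -0.0917] z 0.0523 F press [  0.24 -11.61] to (-30,-125,50): [ 0.831 -0.004  0.062]
press xy [-0.0301 -0.0915] z 0.0523 F press [  0.87 -13.44] to (-30,-125,50): [ 0.838 -0.004  0.063]
```

```bash
echo 'f=(R2.T@F[:2])[1]; (f<-15.5 or f>-6) and sys.exit("GUARD")' >> t.py
python3 -m jog '[{"linear":[-0.015,0,0],"roll":0},{"linear":[0,0,0],"roll":0}]' >/dev/null; python3 t.py &&
python3 -m jog '[{"linear":[-0.015,0,0],"roll":0},{"linear":[0,0,0],"roll":0}]' >/dev/null && python3 t.py &&
python3 -m jog '[{"linear":[-0.015,0,0],"roll":0},{"linear":[0,0,0],"roll":0}]' >/dev/null && python3 t.py &&
python3 -m jog '[{"linear":[-0.015,0,0],"roll":0},{"linear":[0,0,0],"roll":0}]' >/dev/null && python3 t.py
```

```text
t 18.35 p [ 0.5737 -0.315   0.0523] phi -70.6 q -3.462 R 0.0957 F [  4.2 -13.   -6.4] pull -3.9 rad 13.1 w 0.0001 g 6 j [-39.  41.  70.  -0.  68. 122.]
press xy [-0.0301 -0.0908] z 0.0523 F press [ -0.38 -13.64] to (-30,-125,50): [ 0.853 -0.004  0.063]
t 18.52 p [ 0.5734 -0.3143  0.0523] phi -70.6 q -3.465 R 0.0950 F [  4.2 -12.1  -5.4] pull -4.0 rad 12.1 w -0.0001 g 6 j [-39.  41.  70.  -0.  68. 122.]
press xy [-0.0301 -0.0901] z 0.0523 F press [ -0.03 -12.8 ] to (-30,-125,50): [ 0.873 -0.004  0.062]
t 18.68 p [ 0.5724 -0.3113  0.0521] phi -70.6 q -3.476 R 0.0920 F [-0.1 -2.  -0.1] pull 0.1 rad 2.0 w 0.0001 g 1 j [-39.  41.  71.  -0.  68. 122.]
press xy [-0.0301 -0.0869] z 0.0521 F press [-0.78 -1.87] to (-30,-125,50): [ 0.952 -0.003  0.053]GUARD
```

The force dropped to 2 N, so it has fired. I'll back away, lift and look.

```bash
python3 -m jog '[{"linear":[0.3,0,0],"roll":0},{"linear":[0.4,0,0],"roll":0},{"linear":[0.4,0,0],"roll":0},{"linear":[0,0,-0.5],"roll":0},{"linear":[0,0,-0.5],"roll":0},{"linear":[0,0,-0.5],"roll":0},{"linear":[0,0,-0.5],"roll":0},{"linear":[0,0,-0.5],"roll":0},{"linear":[0,0,-0.5],"roll":0},{"linear":[0,0,0],"roll":0},{"linear":[0,0,0],"roll":0},{"linear":[0,0,0],"roll":0}]' >/dev/null; python3 t.py|head -1
python3 - <<'E'
from rig import optics; import cv2
im=optics.get_image("scene")[90:220,190:350]; cv2.imwrite("pics/g5.png",cv2.resize(im[:,:,::-1],None,fx=4.5,fy=4.5,interpolation=cv2.INTER_CUBIC))
E
```

```text
t 19.68 p [ 0.5866 -0.3519  0.1709] phi -70.6 q -3.370 R 0.1334 F [-1.1 -0.3 -0.3] pull 1.2 rad 0.1 w -0.0002 g 0 j [-41.  38.  56.   0.  87. 120.]GUARD
```

View pics/g5.png

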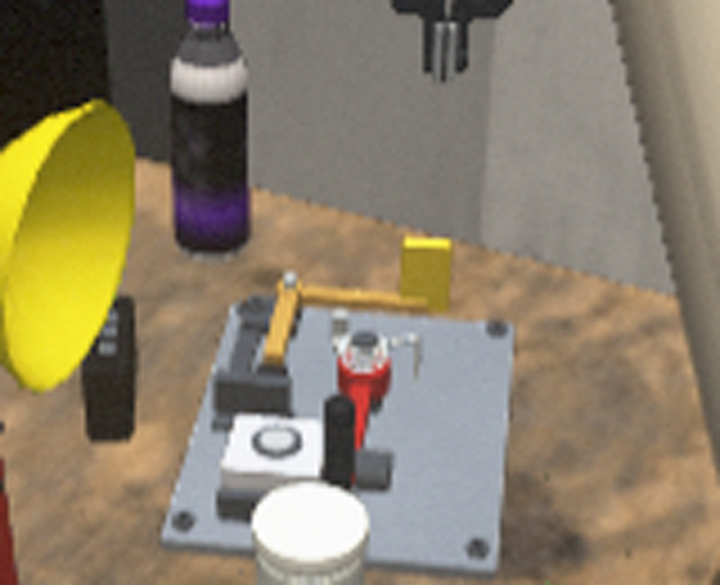

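The handle now stands at (340,440), farther left than its starting (360,440), which fits the hammer being down with the pin home. The trigger pad is back at (427,270) and the robot is clear.

```bash
python3 -c "
from rig import env; print(env.close_job())"
```

```text
the job is handed in; nothing more can be done
None
```

The hammer was cocked until the sear held it, then fired with one trigger push of about 14 N; the last picture shows it down with the trigger returned and the arm clear, and the job is handed in (no verdict was returned).

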